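# Load a jeweller's tumbler and mark the job

### The job

Start the polishing job: tip all eight turquoise stones out of the steel cup into the tumbler's black drum, then stand the empty cup upright back on the cork coaster. Then take the yellow job tag from its block and hang it by its eye on the orange peg of the tag stand, and last of all push the tumbler's red lever right over to on. Leave the tools and the steel block lying where they are.

Things in the scene. Friction and masses are not known exactly. Their poses are not given: they have to be found in the camera images.
- tumbler: fixed bench tumbler: blue square base 150 x 150 mm, carrying an open black round drum (outer radius 70 mm at its foot, 85 mm at its rim, wall 5 mm; rim 95 mm above the table). Origin on the table under the drum's centre. Its switch box stands on its own -y side. Its place and yaw vary, and it may stand left or right
- drum_floor (a point): centre of the drum's inner floor, 36 mm above the table; the rim is 59 mm above this point, inner radius 80 mm at the rim
- switch (a joint): red toggle lever of the tumbler's switch box, 60 mm long; 0 = off, leaning to the tumbler's -x side (towards the robot); it swings about 1.0 rad to fully on, leaning to +x, and stays where it is left; it may start anywhere from 0 to 0.25
- switch_tip (a point): tip of the red lever; the lever moves in the tumbler's x-z plane, its pivot 22 mm above the table, 30 mm to the -x and 128 mm to the -y side of the tumbler's origin; at 0 the tip is 75 mm above the table and 29 mm to the -x side of the pivot. Red ball of 26 mm diameter on a 10 mm rod; grey box below it 70 (x) x 50 x 25 mm high
- cup: loose steel cup, 65 mm high, outer radius 22.5 mm at its foot and 29.5 mm at its rim, wall 2.5 mm, floor 4 mm; origin at the centre of its underside, z up through its mouth. Four flat black rubber grip cheeks, 28 mm wide, 10 to 52 mm above its underside, face its +x, -x, +y and -y; each stands 32 mm from the cup's axis, so it is 64 mm over a pair. It starts on the coaster and holds the stones
- cup_mouth (a point): centre of the cup's mouth, 65 mm above its underside
- coaster: fixed round cork coaster, radius 50 mm, 5 mm thick; origin at the centre of its underside
- tag: loose yellow plastic job tag, an upright plate 38 mm wide (its y) by 9 mm thick (its x) by 100 mm high (its z); origin at the centre of its underside. A round 24 mm eye passes through it along x, centred 60 mm above the underside. It starts upright, its lowest 24 mm in the slot of the tag block, its underside 10 mm above the table
- tag_eye (a point): centre of the tag's eye
- tag_block: fixed wooden block 70 x 80 x 34 mm high whose slot (24 mm deep) holds the tag; origin at the centre of its underside, the slot runs along its y
- tag_stand: fixed tag stand: wooden base 110 (x) x 80 x 12 mm, a dark round post (radius 7 mm, top 207 mm above the table) 40 mm to the +x side of the origin, and an orange peg of 8 mm diameter that runs from the post at 172 mm height to its free round-ended tip 35 mm to the -x side of the origin, at 192 mm height. Origin on the table at the base's centre. It may stand left or right
- peg_mid (a point): point on the peg's axis above the stand's origin, 183 mm above the table
- bench_block: bystander: loose steel block 60 x 60 x 22 mm; origin under its centre
- hammer: bystander: loose hammer lying along its x
- brush: bystander: loose yellow brush lying along its x
- pliers: bystander: loose pliers with red handles lying along its x
- stone0: one of eight turquoise pebbles, about 16 x 16 x 20 mm, 11 g; origin at its centre
- stone1: one of eight turquoise pebbles, about 16 x 16 x 20 mm, 11 g; origin at its centre
- stone2: one of eight turquoise pebbles, about 16 x 16 x 20 mm, 11 g; origin at its centre
- stone3: one of eight turquoise pebbles, about 16 x 16 x 20 mm, 11 g; origin at its centre
- stone4: one of eight turquoise pebbles, about 16 x 16 x 20 mm, 11 g; origin at its centre
- stone5: one of eight turquoise pebbles, about 16 x 16 x 20 mm, 11 g; origin at its centre
- stone6: one of eight turquoise pebbles, about 16 x 16 x 20 mm, 11 g; origin at its centre
- stone7: one of eight turquoise pebbles, about 16 x 16 x 20 mm, 11 g; origin at its centre
There are look-alikes about, which are no part of the job. There is more than one size of the cup; the job needs the smaller. Leave any white look-alike of the tag alone.

How it is judged:
By the outcome, as a careful person would: the job done as asked, in the order asked, and still so for the second after the job is handed in, with the robot touching nothing.
It also fails if it takes over 72 s, if anything falls off the work surface, if the arm or the gripper's body presses on something with over 40 N, if the wrist force passes 120 N, or if a joint passes its speed limit or range.

### The arm

A 7-joint arm with a two-finger parallel gripper is mounted at the origin on the work surface. World frame = base frame: x ahead of the robot, y to its left, z up, the work surface at z = 0. Lengths are in m, angles in rad, forces in N, time in s.
With the tool pointing down it reaches from about 0.4 to 0.85 m from the base axis. Payload 10.4 kg.
Tool frame: the origin (TCP) lies at the very end of the fingers, on their centre line; the grasp point (between the pads) lies 19 mm behind it (manip.grip_point_offset is the distance from the TCP to the grasp point, in m); z points along the fingers, y is the line along which they close (so a half turn about z gives the same grasp; the last joint's range is limited). The gripper opens to 85 mm and grips with 20 to 120 N. Pads are 22 mm wide; open, the fingers measure 114 mm over their backs; the gripper's body (76 mm by 85 mm) begins 54 mm behind the grasp point. The pads swing forward as they close: fully open they stand 13 mm farther back than shut.
Start: joints at [-1.233, 0.332, -0.065, 1.46, 0.022, 1.35, -0.088], TCP at [0.221, 0.585, 0.231] pointing down, gripper open.
Joint ranges: [-2.6, 2.6], [-0.5, 2.12], [-1.47, 1.34], [0.16, 2.42], [-1.27, 4.41], [0.06, 2.06], [-2.6, 2.6]. Speed limits (rad/s): [2.22, 2.22, 2.79, 2.79, 3.14, 3.14, 3.14].

### API

Orientations are given as a unit quaternion [x, y, z, w].
In Python, from workcell import manip gives the robot as it stands. The module is installed in compiled form; this text tells all that it offers.
- The arm moves only by the tool step_arm, never from a script. Its argument "moves" is a list of rows, each a list of 7 numbers: the closure, from 0 (fully open) to 1 (shut), then the shift along the world's x, y, z in mm, then the turn, a rotation vector about the world's x, y, z in rad. In form: [[grip, tx, ty, tz, ax, ay, az], ...]. A call has 1 to 10 rows; each row is the pose to reach, as a shift and turn from the pose commanded when the call began; what a row does not reach only later rows make up. A row lasts 1/10 s, in which the tool goes at most 50 mm and 8.59 degrees, less where a joint would pass 70% of its speed; a pose out of reach is approached as far as the arm can. A call with a gripper value outside its range is refused whole. The fingers move at their own pace and stop on an object; "grip_force" is the grip in N (left out, the last holds). Time passes only in rows, so rows that repeat a pose let the fingers close. It gives the time, the measured TCP pose, the force, the opening and the grip force at its end, in the units of the state.
- manip.get_obs(): the state, without advancing time (a new reading comes with each control period).
- manip.camera(name): name is "scene" or "top"; returns a dict with "image" (384x512x3 uint8, blue, green, red), "K" (3x3 intrinsics, pixels), "rvec" (rotation vector, rad) and "tvec" (3), from world to camera coordinates, as OpenCV has them. Camera axes: x right, y down, z forward; pixel columns grow to the right and rows downward; lengths in m; the calibration is good to about 2 mm. A picture is of the moment at which its call begins. There is no depth.
- manip.hand_in(): hands the job in; it is judged then, once.
The state is a dict: "clock": time; "joint_pos": joint angles; "joint_velocities": joint speeds; "tau": joint torques, N m; "position": TCP position; "ee_rot": TCP orientation; "ft_force": force on the tool from outside, world axes, zero at the start; "torque": the same for the moment, N m; "grip_width": opening from 0.0 (shut) to 1.0 (fully open); "grasp_force": force on a finger pad.
Only numpy, scipy, OpenCV 4.12 (cv2) and the standard library are available. Lean on these libraries where they do the work, as an engineer would, in place of code of your own. Each camera call takes 0.05 s, during which the arm holds its last target. There are 200 camera calls.

## Working session

There is one attempt and no reset: what is moved stays moved. The work goes in short steps, Python scripts to look and compute and a tool call to move; the robot and the scene stay as the last step left them, time stands still between calls to the robot, and variables do not carry over. Pictures are saved under pics/ and viewed, at most 10 in all, crops included, and the job is handed in when it is done.

Besides the shell and the picture viewer there is one more tool, called after "Request:" as a command line: name --pt "numbers of a row" for each row, then --argument value for the rest. step_arm: Moves the arm, as the interface text tells. Its arguments: {"type":"object","properties":{"moves":{"type":"array","items":{"type":"array","items":{"type":"number"}}},"grip_force":{"type":"number"}},"required":["moves"]}

```bash
mkdir -p pics; cat > h.py <<'E'
import numpy as np, cv2
from workcell import manip
def cam(n):
    c=manip.camera(n); c['R']=cv2.Rodrigues(np.array(c['rvec'],float))[0]; c['t']=np.array(c['tvec'],float).ravel(); c['K']=np.array(c['K'],float); return c
def back(c,u,v,z):
    d=c['R'].T@np.linalg.inv(c['K'])@np.array([u,v,1.]); o=-c['R'].T@c['t']
    return o+d*(z-o[2])/d[2]
def proj(c,p):
    return cv2.projectPoints(np.array(p,float).reshape(-1,1,3),np.array(c['rvec'],float),c['t'],c['K'],None)[0].reshape(-1,2)
E
python3 - <<'E'
from h import *
for n in('top','scene'):
    c=cam(n); cv2.imwrite(f'pics/{n}0.png',cv2.resize(c['image'],(800,600),interpolation=cv2.INTER_CUBIC))
    np.save(n+'0.npy',c['image']); print(n,c['K'].tolist(),c['R'].round(3).tolist(),(-c['R'].T@c['t']).round(3))
o=manip.get_obs();print({k:np.round(v,3).tolist() for k,v in o.items()})
E
```

```text
top [[356.49482722618, 0.0, 249.13134220079618], [0.0, 356.49482722618, 195.85624274853998], [0.0, 0.0, 1.0]] [[0.058, -0.998, 0.0], [-0.967, -0.056, -0.248], [0.248, 0.014, -0.969]] [0.241 0.003 1.082]
scene [[490.6145279604764, 0.0, 252.6660656375425], [0.0, 490.6145279604764, 184.76447299186967], [0.0, 0.0, 1.0]] [[0.596, 0.803, -0.004], [0.426, -0.32, -0.846], [-0.681, 0.503, -0.533]] [ 1.381 -0.661  0.847]
{'clock': 0.1, 'joint_pos': [-1.233, 0.333, -0.065, 1.461, 0.022, 1.35, -0.088], 'joint_velocities': [-0.001, -0.002, 0.002, -0.001, 0.002, -0.001, -0.0], 'tau': [0.001, -62.674, 0.049, -39.243, 0.016, 0.007, -0.0], 'position': [0.221, 0.584, 0.231], 'ee_rot': [0.179, 0.984, -0.001, -0.0], 'ft_force': [-0.548, -0.103, 0.248], 'torque': [0.054, 0.044, -0.015], 'grasp_force': 0.0, 'grip_width': 1.001}
```

View pics/top0.png

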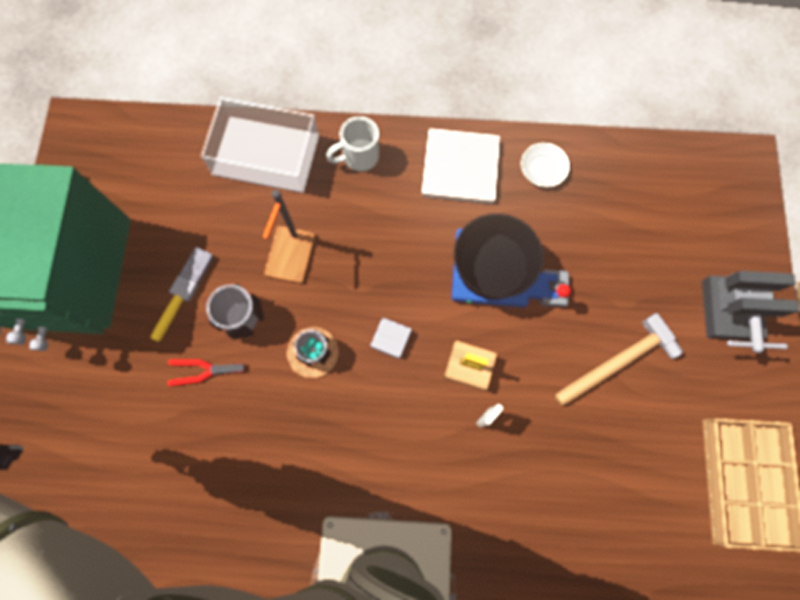

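View pics/scene0.png

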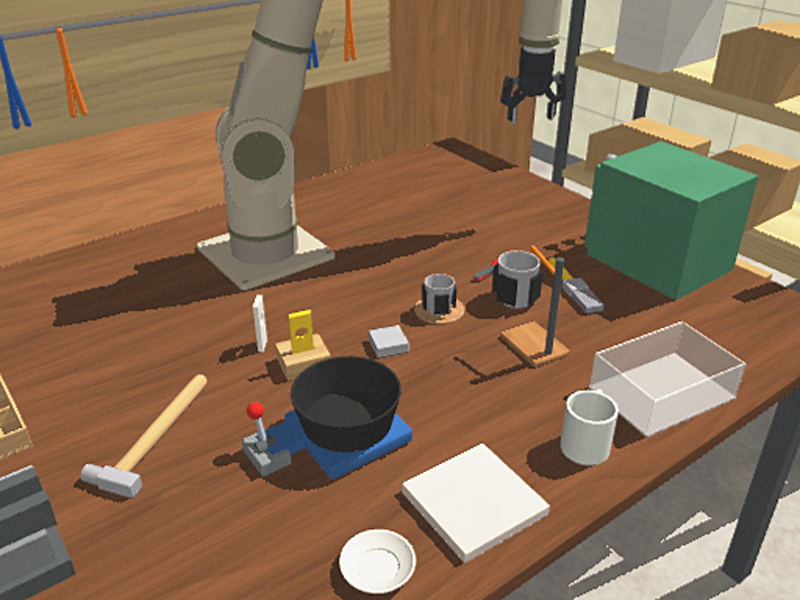

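The two views show these candidates, as top pixels in the 800x600 picture:
- **Cup:** the small cup with turquoise stones on the cork at (313,347), a larger empty cup at (231,308) and a white mug at (358,143). I choose the small one on the coaster.
- **Tag:** the yellow tag in its block at (478,360) and a white look-alike at (490,415). I choose the yellow one.
- **Other parts:** drum at (497,257), lever ball at (563,290), stand at (290,250) with its peg tip at (266,235).

Next is a close crop to check.

```bash
cat > crop.py <<'E'
from h import *
def comp(items,out):
    # items: (img,u0,v0,w,h) native px ; tiles 400x300
    tiles=[]
    for im,u0,v0,w in items:
        h=int(w*.75); s=400/w
        t=cv2.resize(im[v0:v0+h,u0:u0+w],(400,300),interpolation=cv2.INTER_CUBIC)
        for k in range(0,w,10):
            x=int(k*s); cv2.line(t,(x,0),(x,5 if k%20 else 10),(255,255,255),1)
            if k%20==0: cv2.putText(t,str(u0+k),(x+2,12),0,.35,(255,255,255),1)
        for k in range(0,h,10):
            y=int(k*s); cv2.line(t,(0,y),(5 if k%20 else 10,y),(255,255,255),1)
            if k%20==0: cv2.putText(t,str(v0+k),(10,y+12),0,.35,(255,255,255),1)
        tiles.append(t)
    cv2.imwrite(out,np.vstack([np.hstack(tiles[:2]),np.hstack(tiles[2:])]))
E
python3 - <<'E'
from crop import *
t=np.load('top0.npy');s=np.load('scene0.npy')
comp([(t,170,190,80),(t,270,200,80),(t,280,130,100),(s,150,150,160)],'pics/c1.png')
E
```

```text
(no output)
```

View pics/c1.png

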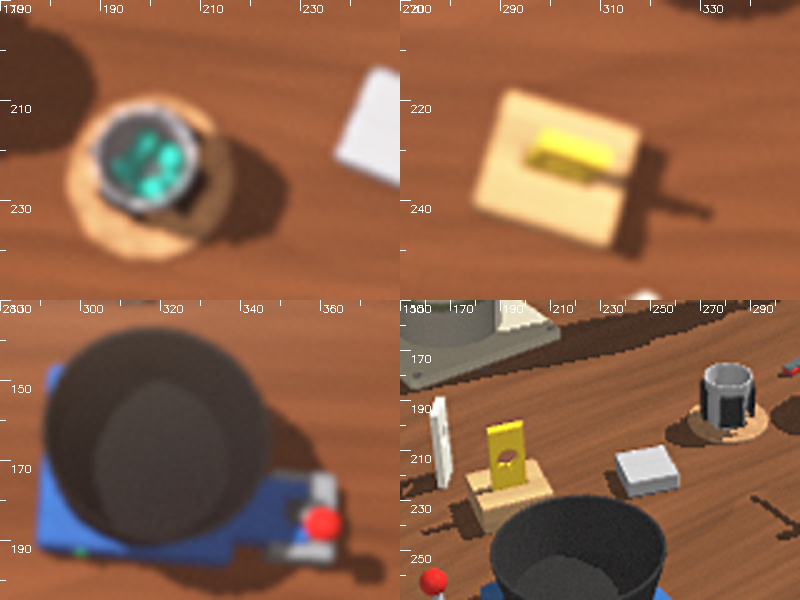

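The crop confirms the small cup with turquoise stones on the cork (rim centre native (199.4,221.6)) and the yellow tag in its block (top near (305,229)). Drum rim centre is (319,164) and the ball (360.5,186). Now I compute poses and overlay models to check them.

```bash
python3 - <<'E'
from crop import *
c=cam('top'); s=cam('scene'); S=1/1.5625
B=lambda u,v,z:back(c,u,v,z)[:2].round(4)
print('cup rim',B(199.4,221.6,.07),'coaster',B(199.8,225.4,.005))
k=np.array([B(*p,.034) for p in [(292,217.6),(318,226),(312.4,249.6),(284.6,241)]]);print('block',k.tolist(),k.mean(0))
print('drum',B(319,164.2,.095),'ball75',B(360.5,185.8,.075))
st=np.array([B(u*S,v*S,.012) for u,v in [(280,226),(316,234),(303,283),(265,275)]]);print('stand',st.tolist(),st.mean(0))
print('posttop',B(278*S,195*S,.207),'pegtip',B(266*S,236*S,.192))
# tumbler base lower edge
print('base edge',B(280+37/4,130+248/4,.025),B(280+232/4,130+265/4,.025))
# yellow tag mask centroid in top
hs=cv2.cvtColor(c['image'],cv2.COLOR_BGR2HSV)
# scene: coaster & cup
print('scene cup rim',back(s,150+327/2.5,150+75/2.5,.07)[:2],'tag top mid',back(s,150+106/2.5,150+124/2.5,.110)[:2])
print('scene tag top ends',back(s,150+87/2.5,150+129/2.5,.110)[:2],back(s,150+122/2.5,150+121/2.5,.110)[:2])
print('scene ball',back(s,255*.64,410*.64,.075)[:2],'post',back(s,559*.64,261*.64,.207)[:2],'pegtip',back(s,535*.64,249*.64,.192)[:2])
E
```

```text
cup rim [0.4146 0.1569] coaster [0.4142 0.1645]
block [[0.449, -0.1128], [0.4281, -0.1906], [0.3574, -0.175], [0.3778, -0.093]] [ 0.403075 -0.14285 ]
drum [ 0.6002 -0.1803] ball75 [ 0.5475 -0.3064]
stand [[0.6708, 0.2539], [0.6576, 0.1783], [0.5516, 0.1948], [0.5639, 0.2727]] [0.610975 0.224925]
posttop [0.6488 0.2177] pegtip [0.5789 0.2336]
base edge [ 0.5302 -0.1031] [ 0.5254 -0.2524]
scene cup rim [0.41825684 0.15571202] tag top mid [ 0.40272996 -0.14031506]
scene tag top ends [ 0.39880327 -0.16150531] [ 0.40809587 -0.12349761]
scene ball [ 0.54469599 -0.30697234] post [0.65829587 0.21187454] pegtip [0.58729845 0.22976079]
```

```bash
cat > ov.py <<'E'
from crop import *
def T(pts,x,y,yaw,z=0):
    p=np.array(pts,float); c,s=np.cos(yaw),np.sin(yaw)
    return np.c_[x+p[:,0]*c-p[:,1]*s,y+p[:,0]*s+p[:,1]*c,p[:,2]+z]
def circ(r,z,n=24):
    a=np.linspace(0,2*np.pi,n+1); return np.c_[r*np.cos(a),r*np.sin(a),0*a+z]
def rect(x,y,z,cx=0,cy=0): return np.array([[cx-x,cy-y,z],[cx+x,cy-y,z],[cx+x,cy+y,z],[cx-x,cy+y,z],[cx-x,cy-y,z]])
def draw(im,c,lines,col,k=6):
    for l in lines:
        p=np.round((proj(c,l)+.5)*k*16).astype(np.int32); cv2.polylines(im,[p.reshape(-1,1,2)],False,col,1,cv2.LINE_AA,4)
def big(c,k=6): return cv2.resize(c['image'],None,fx=k,fy=k,interpolation=cv2.INTER_CUBIC)
def tile(im,u0,v0,w,k=6): return cv2.resize(im[v0*k:(v0+int(w*.75))*k,u0*k:(u0+w)*k],(400,300),interpolation=cv2.INTER_AREA)
def cup(x,y,yaw,z=.005):
    L=[circ(.0295,.065),circ(.0225,0)]
    for i in range(4):
        f=[[.032,-.014,.010],[.032,.014,.010],[.032,.014,.052],[.032,-.014,.052],[.032,-.014,.010]]
        L.append(T(f,0,0,i*np.pi/2))
    return [T(l,x,y,yaw,z) for l in L[:3]+[L[5]]]
def stand(x,y,yaw):
    return [T(l,x,y,yaw) for l in [rect(.055,.04,.012),[[.04,0,.012],[.04,0,.207]],[[.04,0,.172],[-.035,0,.192]]]]
def blk(x,y,yaw): return [T(l,x,y,yaw) for l in [rect(.035,.04,.034)]]
def tag(x,y,yaw,z=.01):
    e=circ(.012,0); e=np.c_[0*e[:,0]+.0045,e[:,0],e[:,1]+.06]
    return [T(l,x,y,yaw,z) for l in [rect(.0045,.019,.1),e]]
def tum(x,y,yaw,q):
    a=q-.501; tip=[-.03+.06*np.sin(a),-.128,.022+.06*np.cos(a)]
    return [T(l,x,y,yaw) for l in [circ(.085,.095),rect(.075,.075,.025),rect(.035,.025,.025,-.03,-.128),[[-.03,-.128,.022],tip]]]
E
cat > show.py <<'E'
from ov import *
import sys
out=sys.argv[1]
P=dict(cup=(.416,.1565,-.25),blk=(.403,-.1425,-.245),tum=(.600,-.180,-.03,.15),stand=(.612,.224,-.17))
c,s=cam('top'),cam('scene')
I={}
for n,m in(('t',c),('s',s)):
    b=big(m); draw(b,m,cup(*P['cup']),(0,0,255)); draw(b,m,blk(*P['blk']),(255,0,0)); draw(b,m,tag(*P['blk']),(0,0,255))
    draw(b,m,tum(*P['tum']),(0,255,0)); draw(b,m,stand(*P['stand']),(255,0,255)); I[n]=b
r=[tile(I['s'],262,160,40),tile(I['s'],315,140,70),tile(I['s'],150,180,120),tile(I['t'],160,115,80)]
cv2.imwrite(out,np.vstack([np.hstack(r[:2]),np.hstack(r[2:])]))
E
python3 show.py pics/o1.png
```

```text
(no output)
```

View pics/o1.png

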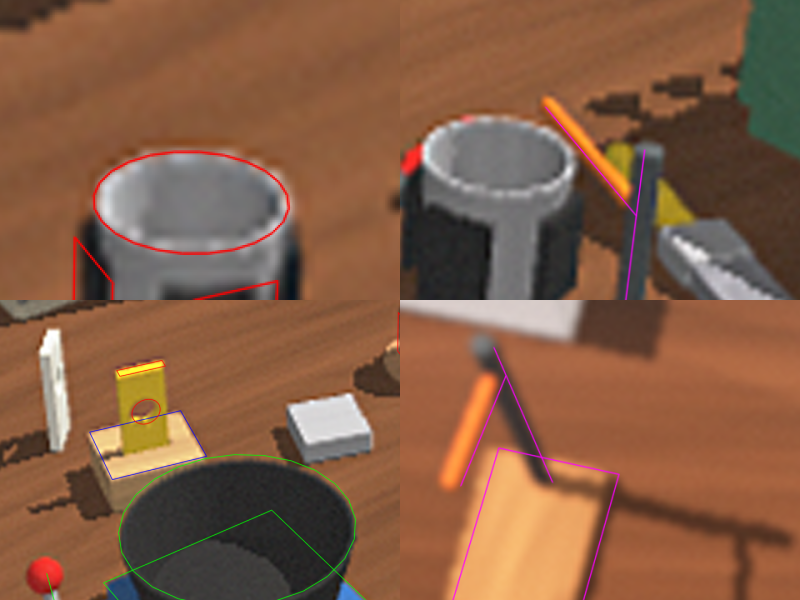

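```bash
python3 - <<'E'
from ov import *
from scipy.optimize import least_squares
c,s=cam('top'),cam('scene')
M=[[.04,0,.207],[-.033,0,.1915],[.033,0,.174]]
sp=np.array([(358.6,165.9),(340.7,157.5),(355.3,173.8)])-.5
tp=np.array([(176.4,124.6),(169.4,152),(177.6,131)])-.5
Mb=[[.055,.04,.012]]; tb=np.array([(180,144.6)])-.5
f=lambda p:np.r_[(proj(s,T(M,*p))-sp).ravel(),(proj(c,T(M,*p))-tp).ravel(),(proj(c,T(Mb,*p))-tb).ravel()]
r=least_squares(f,[.612,.224,-.17]);print(r.x,r.fun.round(1))
b=big(s);
draw(b,s,cup(.416,.1565,-.25),(0,0,255));draw(b,s,cup(.416,.1565,-.45),(0,255,0))
b2=big(s);draw(b2,s,stand(*r.x),(255,0,255));b3=big(c);draw(b3,c,stand(*r.x),(255,0,255));
draw(b3,c,cup(.416,.1565,-.25),(0,0,255));draw(b3,c,tag(.403,-.1425,-.245),(0,0,255));
R=[tile(b,255,165,50),tile(b2,315,140,70),tile(b3,180,200,40),tile(b3,160,115,80)]
cv2.imwrite('pics/o2.png',np.vstack([np.hstack(R[:2]),np.hstack(R[2:])]))
E
```

```text
[ 0.61056911  0.2294771  -0.19621506] [-0.1 -0.8  1.4  0.6  0.2  0.9  0.6  0.3  0.5 -0.2  1.   1.4 -1.5  0. ]
```

View pics/o2.png

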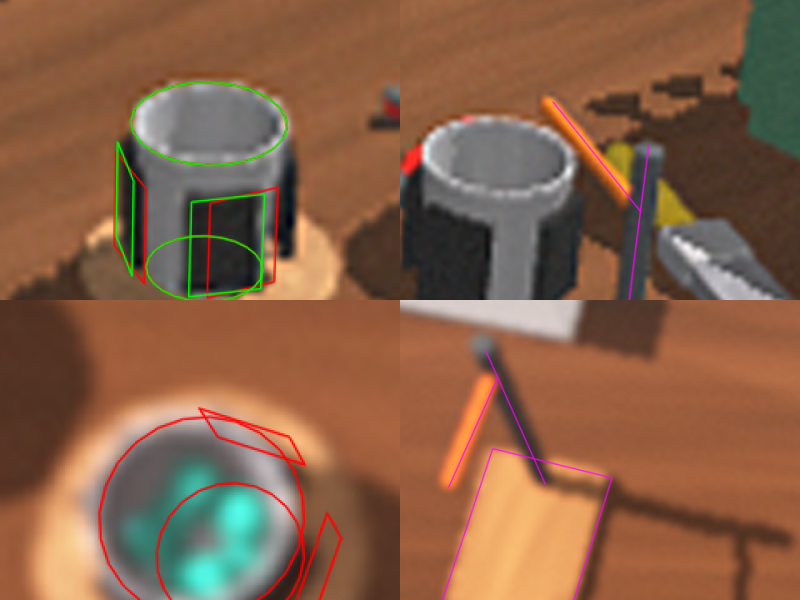

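The overlays fit: cup (.416,.158) with yaw about -0.5, tag (.403,-.1425) with yaw -.245, stand (.6105,.2295) with yaw -.196, tumbler (.600,-.180) with yaw -.03. I need the arm's kinematics to plan the pour, so I move towards the cup and collect joint data on the way.

Request:
step_arm --pt "0 230 -480 120 0 0 0" --pt "0 230 -480 120 0 0 0" --pt "0 230 -480 120 0 0 0" --pt "0 230 -480 120 0 0 0" --pt "0 230 -480 120 0 0 0" --pt "0 230 -480 120 0.2 0.3 0.2" --pt "0 230 -480 120 0.2 0.3 0.2"

```text
clock: 1.1
position: [0.3611, 0.2912, 0.3052]
ee_rot: [0.117, 0.987, 0.042, -0.101]
ft_force: [1.6, 1.0, -1.0]
grip_width: 1.0
grasp_force: 0.0
```

```bash
cat > log.py <<'E'
from h import *
import json
o=manip.get_obs(); r=[o['joint_pos'],o['position'],o['ee_rot']]
open('kin.jsonl','a').write(json.dumps([np.array(x).tolist() for x in r])+'\n'); print(*[np.round(x,3).tolist() for x in r],round(float(o['clock']),2))
E
python3 -c "
import json
open('kin.jsonl','a').write(json.dumps([[-1.233,.333,-.065,1.461,.022,1.35,-.088],[.221,.584,.231],[.179,.984,-.001,0]])+'\n')"
python3 log.py
```

```text
[-0.844, 0.009, 0.215, 1.698, -0.201, 1.527, 0.724] [0.361, 0.291, 0.305] [0.117, 0.987, 0.042, -0.101] 1.1
```

Request:
step_arm --pt "0 50 -150 50 0.35 0.6 0.2" --pt "0 50 -150 50 0.35 0.6 0.2" --pt "0 50 -150 50 0.35 0.6 0.2" --pt "0 50 -150 50 0.35 0.6 0.2" --pt "0 50 -150 50 0.35 0.6 0.2"

```text
clock: 1.6
position: [0.4106, 0.15, 0.3408]
ee_rot: [0.046, 0.932, 0.118, -0.34]
ft_force: [-0.3, 1.9, -1.4]
grip_width: 1.001
grasp_force: 0.0
```

```bash
python3 log.py
```

```text
[-0.237, 0.325, 0.079, 1.429, -0.418, 2.018, 1.26] [0.411, 0.15, 0.341] [0.046, 0.932, 0.118, -0.34] 1.6
```

Request:
step_arm --pt "0 0 -50 -50 -0.3 0.1 -0.6" --pt "0 0 -50 -50 -0.3 0.1 -0.6" --pt "0 0 -50 -50 -0.3 0.1 -0.6" --pt "0 0 -50 -50 -0.3 0.1 -0.6" --pt "0 0 -50 -50 -0.3 0.1 -0.6"

```text
clock: 2.1
position: [0.4089, 0.1023, 0.2915]
ee_rot: [0.374, 0.866, 0.071, -0.325]
ft_force: [-0.6, -0.5, -0.2]
grip_width: 1.002
grasp_force: 0.0
```

```bash
python3 log.py
```

```text
[-0.216, 0.249, 0.211, 1.608, -0.442, 1.85, 0.759] [0.409, 0.102, 0.292] [0.374, 0.866, 0.071, -0.325] 2.1
```

```bash
cat > kin.py <<'E'
import numpy as np, json, itertools
from scipy.spatial.transform import Rotation as Ro
from scipy.optimize import least_squares
D=[json.loads(l) for l in open('kin.jsonl')]
def fk(q,S,c,L):
    d1,a1,L1,a2,L2,b2,a3,L3=L
    R=Ro.identity();p=np.array([0,0,d1])
    R=R*Ro.from_euler('z',S[0]*q[0]); p=p+R.apply([a1,0,0])
    R=R*Ro.from_euler('y',q[1]); p=p+R.apply([0,0,L1])
    R=R*Ro.from_euler('z',S[1]*q[2]); p=p+R.apply([a2,0,0])
    R=R*Ro.from_euler('y',q[3]); p=p+R.apply([b2,0,L2])
    R=R*Ro.from_euler('z',S[2]*q[4]); R=R*Ro.from_euler('y',q[5]); p=p+R.apply([a3,0,L3])
    R=R*Ro.from_euler('z',S[3]*q[6]+c)
    return p,R
if __name__=='__main__':
    res=[]
    for S in itertools.product([1,-1],repeat=4):
        for c in np.arange(4)*np.pi/2:
            e=sum((fk(d[0],S,c,np.zeros(8))[1].inv()*Ro.from_quat(d[2])).magnitude() for d in D); res.append((e,S,c))
    res.sort(key=lambda r:r[0]);print(res[:3])
    e,S,c=res[0]
    f=lambda L:np.concatenate([(fk(d[0],S,c,L)[0]-d[1]) for d in D]+[.01*(L-L0)])
    L0=np.array([.34,0,.42,0,.42,0,0,.28])
    r=least_squares(f,L0);print(r.x.round(3),np.abs(r.fun[:-8]).max())
    json.dump([S,c,r.x.tolist()],open('kin.json','w'))
E
python3 kin.py
```

```text
[(0.00048083810126948583, (-1, -1, -1, -1), np.float64(1.5707963267948966)), (1.1416802252187668, (-1, 1, -1, -1), np.float64(1.5707963267948966)), (2.1648230259188295, (-1, -1, 1, -1), np.float64(1.5707963267948966))]
[ 0.241 -0.113  0.413 -0.011  0.629 -0.035  0.025  0.302] 0.055872507438068014
```

Request:
step_arm --pt "0 60 30 60 0.3 0.2 0.3" --pt "0 60 30 60 0.3 0.2 0.3" --pt "0 60 30 60 0.3 0.2 0.3" --pt "0 60 30 60 0.3 0.2 0.3"

```text
clock: 2.5
position: [0.4457, 0.1441, 0.293]
ee_rot: [0.278, 0.857, 0.03, -0.433]
ft_force: [0.3, 1.0, -2.6]
grip_width: 0.999
grasp_force: 0.0
```

```bash
python3 log.py
```

```text
[0.139, 0.559, -0.396, 1.316, -0.337, 2.031, 0.625] [0.446, 0.144, 0.293] [0.278, 0.857, 0.03, -0.433] 2.5
```

Request:
step_arm --pt "0 60 -100 0 -0.2 -0.5 0" --pt "0 60 -100 0 -0.2 -0.5 0" --pt "0 60 -100 0 -0.2 -0.5 0" --pt "0 60 -100 0 -0.2 -0.5 0"

```text
clock: 2.9
position: [0.5074, 0.0407, 0.2947]
ee_rot: [0.306, 0.936, 0.014, -0.174]
ft_force: [-0.3, 0.8, 0.9]
grip_width: 0.999
grasp_force: 0.0
```

```bash
python3 log.py
```

```text
[0.205, 0.316, -0.347, 1.406, -0.073, 1.739, 0.795] [0.507, 0.041, 0.295] [0.306, 0.936, 0.014, -0.174] 2.9
```

Request:
step_arm --pt "0 -60 100 0 0.5 -0.3 0" --pt "0 -60 100 0 0.5 -0.3 0" --pt "0 -60 100 0 0.5 -0.3 0" --pt "0 -60 100 0 0.5 -0.3 0"

```text
clock: 3.3
position: [0.4445, 0.1456, 0.2947]
ee_rot: [0.243, 0.919, 0.291, -0.105]
ft_force: [0.8, -0.8, -0.5]
grip_width: 0.996
grasp_force: 0.0
```

```bash
python3 log.py; cat > kin2.py <<'E'
import numpy as np, json
from scipy.spatial.transform import Rotation as Ro
D=[json.loads(l) for l in open('kin.jsonl')]
AX='zyzyzyz'; SG=[-1,1,-1,1,-1,1,-1]
def rots(q):
    R=[Ro.identity()]
    for a,s,x in zip(AX,SG,q): R.append(R[-1]*Ro.from_euler(a,s*x))
    R[-1]=R[-1]*Ro.from_euler('z',np.pi/2); return R
def A(q):
    R=rots(q)
    return np.hstack([r.as_matrix() for r in R])
if __name__=='__main__':
    L0=np.zeros(24); L0[[2,8,14,20]]=.34,.42,.42,.28
    M=np.vstack([A(d[0]) for d in D]);y=np.concatenate([d[1] for d in D])
    lam=1e-3
    dl=np.linalg.solve(M.T@M+lam*np.eye(24)*.01,M.T@(y-M@L0)); L=L0+dl
    print(L.reshape(8,3).round(3),np.abs(M@L-y).max())
    np.save('L.npy',L)
E
python3 kin2.py
```

```text
[0.388, -0.0, -0.363, 1.849, -0.634, 1.411, 1.221] [0.445, 0.146, 0.295] [0.243, 0.919, 0.291, -0.105] 3.3
[[ 0.     0.     0.3  ]
 [ 0.003 -0.011 -0.04 ]
 [-0.002 -0.011  0.433]
 [ 0.002 -0.012  0.013]
 [-0.    -0.012  0.454]
 [ 0.001 -0.001  0.034]
 [ 0.001 -0.001  0.311]
 [-0.     0.001  0.031]] 0.00014921001918544174
```

```bash
cat > ik.py <<'E'
from kin2 import *
from scipy.optimize import least_squares
L=np.load('L.npy')
LO=np.array([-2.6,-.5,-1.47,.16,-1.27,.06,-2.6])+.03; HI=np.array([2.6,2.12,1.34,2.42,4.41,2.06,2.6])-.03
def fkp(q): return A(q)@L, rots(q)[-1]
def ik(p,R,q0=None,n=6,seed=0):
    g=np.random.default_rng(seed);best=None
    for i in range(n):
        s=np.clip(q0,LO+1e-3,HI-1e-3) if (q0 is not None and i==0) else g.uniform(LO,HI)
        def f(q):
            P,Q=fkp(q); return np.r_[(P-p)*5,(Q.inv()*R).as_rotvec(),(.002*(q-q0) if q0 is not None else [])]
        r=least_squares(f,s,bounds=(LO,HI),max_nfev=60); e=np.linalg.norm(r.fun[:6])
        if best is None or e<best[0]-1e-3: best=(e,r.x)
        if best[0]<.01: break
    return best
def tool(az,e,roll=0):
    """tool pointing az, e below horizontal; roll=0: y horizontal at az+90 """
    az,e=np.radians([az,e]); z=np.array([np.cos(az)*np.cos(e),np.sin(az)*np.cos(e),-np.sin(e)])
    y=np.array([-np.sin(az),np.cos(az),0.]); x=np.cross(y,z)
    return Ro.from_matrix(np.c_[x,y,z])*Ro.from_euler('z',roll,degrees=True)
E
python3 - <<'E'
from ik import *
from workcell import manip
print(manip.grip_point_offset)
q0=np.array([.388,0,-.363,1.849,-.634,1.411,1.221])
g=np.array([.416,.158,.042])
for az in(-28.6,151.4,61.4,-118.6):
  for e in(30,45,60):
    for fl in (0,180):
      R=tool(az,e,fl); z=R.as_matrix()[:,2]
      b=ik(g+.019*z,R,q0); 
      if b[0]<.02: print('pick',az,e,fl,round(b[0],3),b[1].round(2))
E
```

```text
0.0187
pick -28.6 30 0 0.0 [-0.48  0.53 -0.7   2.38  1.47  1.4  -1.24]
pick -28.6 30 180 0.0 [-0.58  0.5  -0.61  2.38  1.44  1.35  1.9 ]
pick -28.6 45 0 0.0 [-0.23  0.33 -0.82  2.38  1.31  1.09 -0.94]
pick -28.6 45 180 0.0 [-0.33  0.3  -0.72  2.38  1.28  1.05  2.21]
pick -28.6 60 0 0.0 [-0.12  0.18 -0.74  2.32  0.95  0.81 -0.49]
pick -28.6 60 180 0.0 [ 0.29  0.32 -1.17  2.31  1.11  0.94  2.57]
pick 151.4 30 0 0.0 [-0.32  0.85  0.29  1.58 -0.66  1.76 -1.84]
pick 151.4 30 180 0.0 [ 0.09  0.84 -0.26  1.56 -0.38  1.64  1.05]
pick 151.4 45 0 0.0 [-0.37  0.67  0.27  1.72 -0.57  1.52 -1.91]
pick 151.4 45 180 0.0 [ 0.06  0.67 -0.27  1.69 -0.32  1.44  1.01]
pick 151.4 60 0 0.0 [-0.41  0.49  0.22  1.86 -0.45  1.27 -2.03]
pick 151.4 60 180 0.0 [ 0.02  0.5  -0.29  1.84 -0.23  1.22  0.93]
pick 61.4 60 0 0.0 [ 1.15  0.39 -1.37  2.35 -0.09  0.38  2.57]
pick 61.4 60 180 0.0 [ 0.2   0.09 -0.39  2.38 -0.87  0.49  0.07]
pick -118.6 30 0 0.0 [-0.91  0.88  0.29  1.53  0.18  1.73 -1.17]
pick -118.6 30 180 0.0 [-0.47  0.89 -0.33  1.5   0.48  1.86  1.68]
pick -118.6 45 0 0.0 [-0.78  0.68  0.15  1.67  0.21  1.53 -1.23]
pick -118.6 45 180 0.0 [-0.37  0.72 -0.4   1.64  0.46  1.63  1.7 ]
pick -118.6 60 0 0.0 [-0.64  0.5   0.01  1.82  0.22  1.31 -1.23]
pick -118.6 60 180 0.0 [-0.24  0.55 -0.47  1.79  0.42  1.39  1.74]
```

```bash
cat > plan.py <<'E'
from ik import *
def path(e0,azs,ed,rs,q,drum=np.array([.6,-.18]),zg=.185):
    """returns worst error"""
    out=[]
    def go(g,R):
        nonlocal q
        z=R.as_matrix()[:,2]
        b=ik(g+.019*z,R,q,n=1); q=b[1]; out.append(b[0]); return b[0]
    R0=tool(151.4,e0,180); go(np.array([.416,.158,.042]),R0)
    u_t=R0.inv().apply([0,0,1.])
    for k in np.linspace(0,1,6)[1:]:
        go(np.array([.416,.158,.042])*(1-k)+k*np.array([.5,.0,.22]),tool(151.4+(azs-151.4)*k,e0,180))
    for k in np.linspace(0,1,10):
        R=tool(azs,e0*(1-k)+ed*k,180+(rs-180)*k); u=R.apply(u_t)
        g=np.r_[drum,zg]-np.array([1,1,0])*.034*u
        go(g,R)
    tilt=np.degrees(np.arccos(u[2]))
    return max(out),tilt,q,np.array(out)
if __name__=='__main__':
    q0=np.array([.09,.84,-.26,1.56,-.38,1.64,1.05])
    for e0 in(30,40):
     for azs in(180,151,120,90,60):
      for ed in(0,15):
       for rs in(0,20,340,360):
        m,t,q,o=path(e0,azs,ed,rs,q0)
        if m<.05: print(e0,azs,ed,rs,round(m,3),round(t),q.round(2))
E
python3 plan.py
```

```text
30 90 0 340 0.0 144 [ 0.66  1.03 -0.05  1.22 -1.11  2.03 -2.02]
30 90 0 360 0.0 150 [ 0.65  1.04 -0.05  1.19 -1.13  2.03 -2.39]
30 90 15 340 0.0 131 [ 0.4   0.92  0.35  1.29 -1.17  2.02 -1.93]
30 90 15 360 0.0 135 [ 0.39  0.93  0.36  1.26 -1.2   2.03 -2.29]
30 60 0 340 0.0 144 [ 0.98  0.83 -0.34  1.67 -1.24  1.52 -1.93]
30 60 0 360 0.0 150 [ 0.98  0.85 -0.34  1.64 -1.24  1.52 -2.3 ]
30 60 15 340 0.0 131 [ 0.74  0.65 -0.07  1.7  -1.24  1.47 -2.01]
30 60 15 360 0.0 135 [ 0.74  0.67 -0.07  1.68 -1.24  1.47 -2.37]
40 90 0 340 0.0 136 [ 0.64  1.02 -0.03  1.23 -1.13  2.03 -2.02]
40 90 0 360 0.0 140 [ 0.64  1.03 -0.03  1.2  -1.14  2.03 -2.38]
40 90 15 340 0.0 122 [ 0.4   0.91  0.33  1.29 -1.17  2.01 -1.93]
40 90 15 360 0.0 125 [ 0.38  0.93  0.37  1.27 -1.2   2.03 -2.29]
40 60 0 340 0.0 136 [ 0.98  0.83 -0.35  1.67 -1.24  1.51 -1.93]
40 60 0 360 0.0 140 [ 0.98  0.85 -0.35  1.64 -1.24  1.51 -2.3 ]
40 60 15 340 0.0 122 [ 0.74  0.65 -0.08  1.7  -1.24  1.46 -2.01]
40 60 15 360 0.0 125 [ 0.74  0.67 -0.08  1.68 -1.24  1.46 -2.37]
```

```bash
cat > rel.py <<'E'
from ik import *
from workcell import manip
def cur():
    o=manip.get_obs(); return np.array(o['position']),Ro.from_quat(o['ee_rot']),np.array(o['joint_pos'])
def rel(g,R,off=.019):
    p,Rc,q=cur(); t=np.array(g)+off*R.as_matrix()[:,2]
    b=ik(t,R,q,n=1)
    print('shift',((t-p)*1000).round(0),'turn',(R*Rc.inv()).as_rotvec().round(3),'ik',round(b[0],3),b[1].round(2))
E
python3 - <<'E'
from rel import *
from h import *
c=cam('top'); print(back(c,391/1.5625,337/1.5625,.022), back(c,231/1.5625,303/1.5625,.09))
R=tool(151.4,35,180);z=R.as_matrix()[:,2]
g=np.array([.416,.158,.044])
rel(g-.13*z,R); rel(g,R); print((z*1000).round(0))
E
```

```text
[0.44993737 0.01226346 0.022     ] [0.48298484 0.30945992 0.09      ]
shift [  51.  -27. -185.] turn [-0.126  0.734  0.266] ik 0.0 [ 0.11  0.83 -0.22  1.3  -0.34  1.84  1.01]
shift [ -42.   24. -260.] turn [-0.126  0.734  0.266] ik 0.0 [ 0.08  0.78 -0.26  1.6  -0.36  1.58  1.04]
[-719.  392. -574.]
```

Request:
step_arm --pt "0 51 -27 -60 -0.126 0.734 0.266" --pt "0 51 -27 -60 -0.126 0.734 0.266" --pt "0 51 -27 -60 -0.126 0.734 0.266" --pt "0 51 -27 -120 -0.126 0.734 0.266" --pt "0 51 -27 -185 -0.126 0.734 0.266" --pt "0 51 -27 -185 -0.126 0.734 0.266" --pt "0 51 -27 -185 -0.126 0.734 0.266" --pt "0 51 -27 -185 -0.126 0.734 0.266"

```text
clock: 4.15
position: [0.4968, 0.1167, 0.1081]
ee_rot: [0.217, 0.859, 0.109, -0.45]
ft_force: [0.6, -0.5, 0.5]
grip_width: 0.997
grasp_force: 0.0
```

```bash
python3 - <<'E'
from rel import *
R=tool(151.4,35,180);print(cur()[2].round(2))
rel([.416,.158,.044],R)
E
```

```text
[ 0.16  0.85 -0.32  1.29 -0.29  1.84  0.96]
shift [-94.  49. -75.] turn [ 0.006 -0.006 -0.008] ik 0.0 [ 0.15  0.8  -0.35  1.6  -0.32  1.57  1.  ]
```

Request:
step_arm --pt "0 -31 16 -25 0 0 0" --pt "0 -60 31 -48 0 0 0" --pt "0 -80 42 -64 0 0 0" --pt "0 -94 49 -75 0 0 0" --pt "0 -94 49 -75 0 0 0" --pt "0.5 -94 49 -75 0 0 0" --pt "0.5 -94 49 -75 0 0 0" --pt "0.5 -94 49 -75 0 0 0" --pt "0.5 -94 49 -75 0 0 0" --pt "0.5 -94 49 -75 0 0 0" --grip_force 45

```text
clock: 5.15
position: [0.4051, 0.1648, 0.0359]
ee_rot: [0.217, 0.86, 0.11, -0.448]
ft_force: [2.0, -2.7, 11.4]
grip_width: 0.742
grasp_force: 48.6
```

```bash
python3 - <<'E'
from ov import *
c,s=cam('top'),cam('scene')
a,b=big(s),big(c)
R=[tile(a,230,120,100),tile(b,160,180,80)]
cv2.imwrite('pics/g1.png',np.hstack(R))
E
```

```text
(no output)
```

View pics/g1.png

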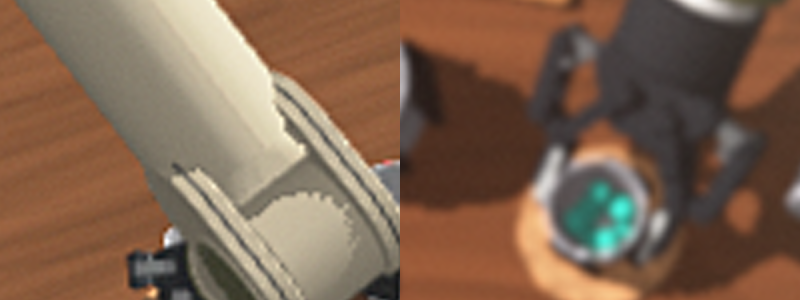

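The crop shows the small cup held across a pair of cheeks (63 mm), with the stones inside. Lifting now.

```bash
python3 - <<'E'
from rel import *
p,R,q=cur(); np.save('grasp_p.npy',p); np.save('grasp_R.npy',R.as_quat())
print(p.round(4),q.round(2))
R1=Ro.from_euler('z',-76,degrees=True)*R
z=R.as_matrix()[:,2]; g0=p-.019*z; print('g0',g0.round(4),'el',np.degrees(np.arcsin(-z[2])),np.degrees(np.arctan2(z[1],z[0])))
rel([.6,-.18,.2],R1)
E
```

```text
[0.4051 0.1648 0.0359] [ 0.14  0.79 -0.35  1.59 -0.31  1.58  0.99]
g0 [0.4188 0.1575 0.0468] el 35.050801099991176 152.03175759335096
shift [ 199. -330.  153.] turn [-0.    -0.    -1.326] ik 0.0 [ 0.68  0.63 -0.09  1.45 -0.82  1.53  0.59]
```

Request:
step_arm --pt "0.5 0 0 20 0 0 0" --pt "0.5 0 0 55 0 0 0" --pt "0.5 0 0 100 0 0 0" --pt "0.5 0 0 140 0 0 0" --pt "0.5 0 0 160 0 0 0" --pt "0.5 0 0 160 0 0 0"

```text
clock: 5.85
position: [0.4049, 0.1653, 0.1969]
ee_rot: [0.217, 0.861, 0.11, -0.446]
ft_force: [0.3, -0.2, -2.9]
grip_width: 0.742
grasp_force: 49.9
```

```bash
python3 - <<'E'
from rel import *
R=Ro.from_quat(np.load('grasp_R.npy'))
print(cur()[2].round(2))
rel([.6,-.18,.2],Ro.from_euler('z',-76,degrees=True)*R)
E
```

```text
[ 0.17  0.57 -0.39  1.55 -0.39  1.81  0.89]
shift [ 199. -330.   -8.] turn [ 0.003  0.003 -1.327] ik 0.0 [ 0.68  0.63 -0.09  1.45 -0.82  1.53  0.58]
```

Request:
step_arm --pt "0.5 22 -37 0 0 0 -0.147" --pt "0.5 44 -73 0 0 0 -0.295" --pt "0.5 66 -110 0 0 0 -0.442" --pt "0.5 88 -147 0 0 0 -0.59" --pt "0.5 110 -183 0 0 0 -0.737" --pt "0.5 133 -220 0 0 0 -0.884" --pt "0.5 155 -257 -4 0 0 -1.03" --pt "0.5 177 -293 -8 0 0 -1.18" --pt "0.5 199 -330 -8 0 0 -1.327" --pt "0.5 199 -330 -8 0 0 -1.327"

```text
clock: 6.85
position: [0.6011, -0.1722, 0.1837]
ee_rot: [0.705, 0.539, 0.363, -0.284]
ft_force: [-1.2, 0.1, -2.0]
grip_width: 0.739
grasp_force: 50.5
```

```bash
python3 - <<'E'
from rel import *
p,Rc,q=cur(); print(p.round(3),q.round(2)); z=Rc.as_matrix()[:,2]; print('el',np.degrees(np.arcsin(-z[2])),'az',np.degrees(np.arctan2(z[1],z[0])))
ut=Ro.from_quat(np.load('grasp_R.npy')).inv().apply([0,0,1.])
# pour path: world composite; elevation 35->0, roll 180->340 over 20 rows at <=8deg each
az=np.degrees(np.arctan2(z[1],z[0]))
p0,R0=p,Rc;qq=q
for k in np.linspace(0,1,21)[1:]:
    R=tool(az,35*(1-k),180+160*k); u=R.apply(ut); zt=R.as_matrix()[:,2]
    g=np.r_[.6,-.18,.2-.015*k]-np.array([1,1,0])*.034*u*np.array([1,1,0]); t=g+.019*zt
    if abs(k-.5)<1e-6: base=(p0,R0); 
    b=ik(t,R,qq,n=1);qq=b[1]
    if k<=.501: s=((t-p)*1000).round(0);r=(R*Rc.inv()).as_rotvec().round(3); ph,Rh=t,R
    else: s=((t-ph)*1000).round(0);r=(R*Rh.inv()).as_rotvec().round(3)
    print(round(k,2),s.tolist(),r.tolist(),round(b[0],3),qq.round(2).tolist(),round(np.degrees(np.arccos(u[2]))))
E
```

```text
[ 0.601 -0.172  0.184] [ 0.66  0.63 -0.05  1.45 -0.84  1.54  0.6 ]
el 35.159186344606155 az 75.41891468117703
0.05 [-0.0, 10.0, 5.0] [0.059, 0.094, -0.072] 0.0 [0.66, 0.63, -0.04, 1.47, -0.87, 1.55, 0.48] 7
0.1 [-4.0, 12.0, 5.0] [0.118, 0.201, -0.147] 0.0 [0.65, 0.63, -0.03, 1.48, -0.9, 1.57, 0.36] 13
0.15 [-7.0, 15.0, 5.0] [0.177, 0.31, -0.219] 0.0 [0.65, 0.64, -0.01, 1.49, -0.93, 1.58, 0.24] 21
0.2 [-9.0, 18.0, 4.0] [0.235, 0.421, -0.287] 0.0 [0.65, 0.65, -0.0, 1.5, -0.95, 1.6, 0.12] 28
0.25 [-12.0, 21.0, 4.0] [0.293, 0.535, -0.351] 0.0 [0.65, 0.66, 0.01, 1.51, -0.98, 1.62, 0.0] 35
0.3 [-14.0, 24.0, 4.0] [0.35, 0.651, -0.412] 0.0 [0.64, 0.67, 0.02, 1.51, -1.0, 1.63, -0.12] 42
0.35 [-16.0, 26.0, 4.0] [0.406, 0.769, -0.469] 0.0 [0.64, 0.68, 0.03, 1.52, -1.03, 1.65, -0.24] 50
0.4 [-17.0, 29.0, 4.0] [0.46, 0.891, -0.522] 0.0 [0.64, 0.69, 0.04, 1.53, -1.05, 1.67, -0.36] 57
0.45 [-18.0, 31.0, 3.0] [0.513, 1.014, -0.571] 0.0 [0.63, 0.7, 0.05, 1.53, -1.08, 1.69, -0.49] 64
0.5 [-19.0, 33.0, 3.0] [0.562, 1.141, -0.616] 0.0 [0.63, 0.72, 0.06, 1.53, -1.1, 1.71, -0.61] 72
0.55 [-0.0, 2.0, -0.0]
[... 247 characters left out ...]
.17, 1.77, -0.99] 94
0.7 [3.0, 4.0, -1.0] [0.252, 0.495, -0.135] 0.0 [0.61, 0.79, 0.09, 1.52, -1.19, 1.79, -1.12] 101
0.75 [4.0, 4.0, -1.0] [0.313, 0.622, -0.159] 0.0 [0.61, 0.81, 0.1, 1.52, -1.21, 1.81, -1.25] 108
0.8 [6.0, 4.0, -1.0] [0.373, 0.75, -0.178] 0.0 [0.61, 0.83, 0.1, 1.51, -1.23, 1.83, -1.39] 115
0.85 [9.0, 3.0, -1.0] [0.432, 0.88, -0.193] 0.0 [0.63, 0.85, 0.07, 1.5, -1.24, 1.84, -1.53] 122
0.9 [12.0, 2.0, -1.0] [0.488, 1.01, -0.204] 0.0 [0.65, 0.87, 0.04, 1.48, -1.24, 1.84, -1.67] 129
0.95 [15.0, 0.0, -2.0] [0.543, 1.143, -0.211] 0.0 [0.68, 0.89, -0.0, 1.47, -1.24, 1.84, -1.82] 135
1.0 [18.0, -1.0, -2.0] [0.594, 1.276, -0.213] 0.0 [0.7, 0.91, -0.04, 1.45, -1.24, 1.85, -1.96] 140
```

Request:
step_arm --pt "0.5 0 10 5 0.059 0.094 -0.072" --pt "0.5 -4 12 5 0.118 0.201 -0.147" --pt "0.5 -7 15 5 0.177 0.31 -0.219" --pt "0.5 -9 18 4 0.235 0.421 -0.287" --pt "0.5 -12 21 4 0.293 0.535 -0.351" --pt "0.5 -14 24 4 0.35 0.651 -0.412" --pt "0.5 -16 26 4 0.406 0.769 -0.469" --pt "0.5 -17 29 4 0.46 0.891 -0.522" --pt "0.5 -18 31 3 0.513 1.014 -0.571" --pt "0.5 -19 33 3 0.562 1.141 -0.616"

```text
clock: 7.85
position: [0.5823, -0.1316, 0.1876]
ee_rot: [0.802, -0.031, 0.128, -0.582]
ft_force: [-0.1, 0.4, -1.6]
grip_width: 0.74
grasp_force: 50.4
```

Request:
step_arm --pt "0.5 0 2 0 0.063 0.122 -0.04" --pt "0.5 0 3 0 0.126 0.245 -0.076" --pt "0.5 1 4 -1 0.189 0.369 -0.108" --pt "0.5 3 4 -1 0.252 0.495 -0.135" --pt "0.5 4 4 -1 0.313 0.622 -0.159" --pt "0.5 6 4 -1 0.373 0.75 -0.178" --pt "0.5 9 3 -1 0.432 0.88 -0.193" --pt "0.5 12 2 -1 0.488 1.01 -0.204" --pt "0.5 15 0 -2 0.543 1.143 -0.211" --pt "0.5 18 -1 -2 0.594 1.276 -0.213"

```text
clock: 8.85
position: [0.6006, -0.1328, 0.1858]
ee_rot: [-0.521, 0.478, 0.324, 0.628]
ft_force: [-0.1, -0.2, -0.9]
grip_width: 0.74
grasp_force: 50.7
```

Request:
step_arm --pt "0.5 0 0 0 0 0 0" --pt "0.5 0 0 10 0 0 0" --pt "0.5 0 0 0 0 0 0" --pt "0.5 0 0 10 0 0 0" --pt "0.5 0 0 0 0 0 0"

```text
clock: 9.35
position: [0.6012, -0.1329, 0.1889]
ee_rot: [-0.524, 0.475, 0.32, 0.63]
ft_force: [0.3, -0.3, -1.1]
grip_width: 0.739
grasp_force: 50.6
```

```bash
python3 - <<'E'
from ov import *
from rel import cur
p,R,q=cur();print(p.round(3),q.round(2),np.degrees(np.arccos(R.apply(__import__('scipy.spatial.transform',fromlist=['Rotation']).Rotation.from_quat(np.load('grasp_R.npy')).inv().apply([0,0,1.]))[2])))
c,s=cam('top'),cam('scene')
cv2.imwrite('pics/p1.png',np.hstack([tile(big(s),150,150,150),tile(big(c),270,110,100)]))
E
```

```text
[ 0.601 -0.133  0.189] [ 0.71  0.89 -0.05  1.48 -1.24  1.82 -1.95] 139.65945389493362
```

View pics/p1.png

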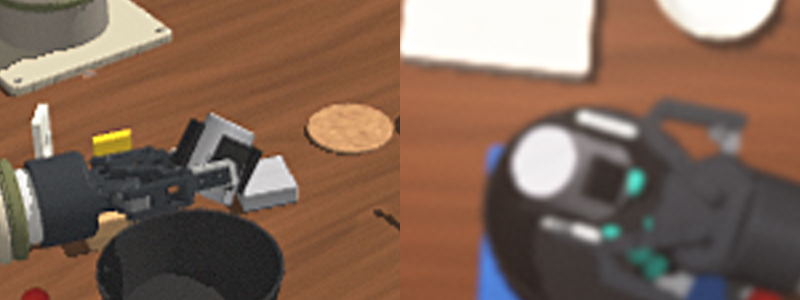

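The crop shows the cup inverted over the drum with turquoise stones in it, and the wrist force fell by about the stones' weight. I bring the cup back.

```bash
python3 - <<'E'
from rel import *
p,Rc,q=cur(); G=Ro.from_quat(np.load('grasp_R.npy')); az=75.4
def pose(k):
    R=tool(az,35*(1-k),180+160*k)
    return np.array([.6,-.18,.2])*0+np.array([.590,-.14,.19])*(1) if 0 else R
qq=q
R5=pose(.5)
for k in (.9,.8,.7,.6,.5,.4,.3,.2,.1,0):
    R=pose(k); Rb=Rc if k>=.5 else R5
    t=np.array([.60,-.15,.20]) 
    b=ik(t,R,qq,n=1);qq=b[1]
    print(k,((t-p)*1000).round(0).tolist(),(R*Rb.inv()).as_rotvec().round(3).tolist(),round(b[0],3),qq.round(2))
R0=pose(0); print('to grasp from R0',(G*R0.inv()).as_rotvec().round(3), (np.load('grasp_p.npy')-t).round(4))
E
```

```text
0.9 [-0.0, -18.0, 14.0] [-0.128, -0.246, 0.019] 0.0 [ 0.73  0.87 -0.06  1.44 -1.19  1.82 -1.73]
0.8 [-0.0, -18.0, 14.0] [-0.256, -0.5, 0.045] 0.0 [ 0.74  0.83 -0.08  1.44 -1.15  1.78 -1.47]
0.7 [-0.0, -18.0, 14.0] [-0.379, -0.754, 0.087] 0.0 [ 0.75  0.8  -0.1   1.45 -1.1   1.74 -1.21]
0.6 [-0.0, -18.0, 14.0] [-0.495, -1.009, 0.146] 0.0 [ 0.76  0.77 -0.12  1.45 -1.06  1.69 -0.96]
0.5 [-0.0, -18.0, 14.0] [-0.6, -1.264, 0.221] 0.0 [ 0.77  0.74 -0.14  1.46 -1.01  1.65 -0.71]
0.4 [-0.0, -18.0, 14.0] [-0.125, -0.24, 0.092] 0.0 [ 0.78  0.71 -0.17  1.46 -0.96  1.61 -0.46]
0.3 [-0.0, -18.0, 14.0] [-0.247, -0.475, 0.2] 0.0 [ 0.79  0.68 -0.2   1.47 -0.91  1.58 -0.21]
0.2 [-0.0, -18.0, 14.0] [-0.362, -0.705, 0.324] 0.0 [ 0.8   0.65 -0.23  1.47 -0.85  1.54  0.04]
0.1 [-0.0, -18.0, 14.0] [-0.468, -0.931, 0.464] 0.0 [ 0.81  0.63 -0.26  1.47 -0.8   1.5   0.28]
0 [-0.0, -18.0, 14.0] [-0.562, -1.152, 0.62] 0.0 [ 0.82  0.6  -0.3   1.48 -0.74  1.47  0.52]
to grasp from R0 [-0.003  0.005  1.333] [-0.1949  0.3148 -0.1641]
```

Request:
step_arm --pt "0.5 0 0 14 -0.06 -0.126 0.022" --pt "0.5 0 -5 14 -0.6 -1.264 0.221" --pt "0.5 0 -18 14 -0.6 -1.264 0.221" --pt "0.5 0 -18 14 -0.6 -1.264 0.221" --pt "0.5 0 -18 14 -0.6 -1.264 0.221" --pt "0.5 0 -18 14 -0.6 -1.264 0.221" --pt "0.5 0 -18 14 -0.6 -1.264 0.221" --pt "0.5 0 -18 14 -0.6 -1.264 0.221" --pt "0.5 0 -18 14 -0.6 -1.264 0.221" --pt "0.5 0 -18 14 -0.6 -1.264 0.221"

```text
clock: 10.45
position: [0.6006, -0.1505, 0.2008]
ee_rot: [0.806, -0.03, 0.128, -0.577]
ft_force: [-0.5, -0.5, -0.1]
grip_width: 0.736
grasp_force: 50.5
```

Request:
step_arm --pt "0.5 0 0 0 -0.562 -1.152 0.62" --pt "0.5 0 0 0 -0.562 -1.152 0.62" --pt "0.5 0 0 0 -0.562 -1.152 0.62" --pt "0.5 0 0 0 -0.562 -1.152 0.62" --pt "0.5 0 0 0 -0.562 -1.152 0.62" --pt "0.5 0 0 0 -0.562 -1.152 0.62" --pt "0.5 0 0 0 -0.562 -1.152 0.62" --pt "0.5 0 0 0 -0.562 -1.152 0.62" --pt "0.5 0 0 0 -0.562 -1.152 0.62" --pt "0.5 0 0 0 -0.562 -1.152 0.62"

```text
clock: 11.45
position: [0.6006, -0.1502, 0.2008]
ee_rot: [0.7, 0.545, 0.366, -0.281]
ft_force: [0.3, -0.1, -0.7]
grip_width: 0.741
grasp_force: 50.5
```

```bash
cat > back.py <<'E'
from rel import *
p,Rc,q=cur(); G=Ro.from_quat(np.load('grasp_R.npy')); P=np.load('grasp_p.npy')
print(p.round(3),q.round(2)); print(((P-p)*1000).round(1),(G*Rc.inv()).as_rotvec().round(3))
E
python3 back.py
```

```text
[ 0.601 -0.15   0.201] [ 0.82  0.6  -0.3   1.48 -0.74  1.47  0.52]
[-195.5  315.1 -164.9] [-0.005  0.011  1.329]
```

Request:
step_arm --pt "0.5 -22 35 0 0 0 0.148" --pt "0.5 -43 70 0 0 0 0.295" --pt "0.5 -65 105 0 0 0 0.443" --pt "0.5 -87 140 0 0 0 0.59" --pt "0.5 -109 175 0 0 0 0.738" --pt "0.5 -130 210 0 -0.003 0.007 0.886" --pt "0.5 -152 245 0 -0.003 0.007 1.033" --pt "0.5 -174 280 0 -0.005 0.011 1.181" --pt "0.5 -195 315 0 -0.005 0.011 1.329" --pt "0.5 -195 315 -20 -0.005 0.011 1.329"

```text
clock: 12.45
position: [0.4027, 0.1723, 0.1833]
ee_rot: [0.211, 0.862, 0.108, -0.449]
ft_force: [0.2, 0.2, -0.6]
grip_width: 0.738
grasp_force: 50.5
```

```bash
python3 back.py
```

```text
[0.403 0.172 0.183] [ 0.31  0.64 -0.61  1.54 -0.3   1.77  0.8 ]
[   2.3   -7.4 -147.4] [-0.002 -0.    -0.015]
```

Request:
step_arm --pt "0.5 0 0 -40 0 0 0" --pt "0.5 0 0 -80 0 0 0" --pt "0.5 0 0 -115 0 0 0" --pt "0.5 0 0 -130 0 0 0" --pt "0.5 0 0 -138 0 0 0" --pt "0.5 0 0 -138 0 0 0"

```text
clock: 13.05
position: [0.4058, 0.1646, 0.0428]
ee_rot: [0.22, 0.859, 0.109, -0.449]
ft_force: [0.3, 1.1, -0.6]
grip_width: 0.737
grasp_force: 50.5
```

```bash
python3 back.py
```

```text
[0.406 0.165 0.043] [ 0.28  0.83 -0.55  1.58 -0.2   1.58  0.88]
[-0.7  0.3 -6.9] [ 0.004 -0.004  0.004]
```

Request:
step_arm --pt "0.5 0 0 -3 0 0 0" --pt "0.5 0 0 -5 0 0 0" --pt "0.5 0 0 -7 0 0 0" --pt "0.5 0 0 -7 0 0 0"

```text
clock: 13.45
position: [0.406, 0.1645, 0.0361]
ee_rot: [0.22, 0.859, 0.109, -0.449]
ft_force: [0.1, 1.5, 0.9]
grip_width: 0.738
grasp_force: 50.7
```

Request:
step_arm --pt "0.5 0 0 -1 0 0 0" --pt "0.2 0 0 -1 0 0 0" --pt "0.1 0 0 -1 0 0 0" --pt "0 0 0 -1 0 0 0" --pt "0 0 0 -1 0 0 0" --pt "0 15 -8 11 0 0 0" --pt "0 44 -23 34 0 0 0" --pt "0 72 -39 57 0 0 0" --pt "0 80 -43 90 0 0 0" --pt "0 80 -43 130 0 0 0"

```text
clock: 14.45
position: [0.4863, 0.1204, 0.1656]
ee_rot: [0.221, 0.859, 0.108, -0.449]
ft_force: [0.4, -0.0, 0.0]
grip_width: 0.999
grasp_force: 0.0
```

```bash
python3 - <<'E'
from rel import *
# tag grasp: top-down with closing across thickness (tag x, yaw -.245) or along width
qs=cur()[2]; print(cur()[0].round(3),qs.round(2))
E
```

```text
[0.486 0.12  0.166] [ 0.29  0.8  -0.54  1.3  -0.23  1.88  0.82]
```

```bash
python3 - <<'E'
from rel import *
from h import *
c=cam('top'); print('white base',back(c,490/1.5625,422/1.5625,.0))
# stones: turquoise components in top image
im=c['image']; hs=cv2.cvtColor(im,cv2.COLOR_BGR2HSV); m=cv2.inRange(hs,(78,90,60),(98,255,255))
n,_,st,ce=cv2.connectedComponentsWithStats(m); print([(ce[i].round(0).tolist(),int(st[i,4])) for i in range(1,n) if st[i,4]>2])
yaw=np.degrees(-.245)
for roll in(180,0):
    R=tool(180+yaw,90,roll); g=np.array([.403,-.1425,.092])
    rel(g+[0,0,.09],R); rel(g,R)
    # hang
    ys=-.196; R2=tool(180+np.degrees(ys),90,roll)
    for lx in(-.07,0): 
        e=np.array([.6105+lx*np.cos(ys),.2295+lx*np.sin(ys),.183-.267*lx]); rel(e+[0,0,.022],R2)
E
```

```text
white base [ 0.30080199 -0.18518743  0.        ]
[]
shift [ -85. -264.  -10.] turn [-0.341 -0.895  0.235] ik 0.0 [ 0.56 -0.03 -0.32  2.03 -0.01  1.15  1.57]
shift [ -85. -264. -100.] turn [-0.341 -0.895  0.235] ik 0.0 [ 0.6   0.09 -0.38  2.12  0.04  0.94  1.53]
shift [ 54. 121.  32.] turn [-0.319 -0.904  0.281] ik 0.0 [ 0.04  0.35 -0.67  1.56  0.23  1.31  0.71]
shift [123. 108.  13.] turn [-0.319 -0.904  0.281] ik 0.0 [ 0.    0.49 -0.6   1.42  0.27  1.32  0.77]
shift [ -85. -264.  -10.] turn [-1.261  0.48  -2.584] ik 0.0 [ 0.61 -0.03 -0.37  2.02 -0.01  1.15 -1.57]
shift [ -85. -264. -100.] turn [-1.261  0.48  -2.584] ik 0.0 [ 0.45  0.08 -0.23  2.13  0.02  0.94 -1.6 ]
shift [ 54. 121.  32.] turn [-1.256  0.444 -2.544] ik 0.0 [-0.28  0.3  -0.27  1.57  0.08  1.28 -2.33]
shift [123. 108.  13.] turn [-1.256  0.444 -2.544] ik 0.0 [-0.37  0.42 -0.08  1.44  0.04  1.28 -2.22]
```

Request:
step_arm --pt "0.3 -14 -38 30 -0.05 -0.13 0.03" --pt "0.3 -28 -76 30 -0.1 -0.26 0.07" --pt "0.3 -42 -120 30 -0.15 -0.39 0.1" --pt "0.3 -58 -165 30 -0.2 -0.52 0.135" --pt "0.3 -72 -210 30 -0.25 -0.65 0.17" --pt "0.3 -85 -250 20 -0.3 -0.78 0.2" --pt "0.3 -85 -264 0 -0.341 -0.895 0.235" --pt "0.3 -85 -264 -10 -0.341 -0.895 0.235" --pt "0.3 -85 -264 -10 -0.341 -0.895 0.235"

```text
clock: 15.4
position: [0.3996, -0.142, 0.1549]
ee_rot: [0.124, 0.992, -0.001, -0.004]
ft_force: [0.5, -0.3, 0.7]
grip_width: 0.699
grasp_force: 0.0
```

```bash
python3 - <<'E'
from ov import *
import rel as r
r.rel(np.array([.403,-.1425,.092]),r.tool(180-14.04,90,180))
c,s=cam('top'),cam('scene'); a,b=big(s),big(c)
hs=cv2.cvtColor(c['image'],cv2.COLOR_BGR2HSV); m=cv2.inRange(hs,(75,60,40),(100,255,255))
n,_,st,ce=cv2.connectedComponentsWithStats(m); print([(ce[i].round(0).tolist(),int(st[i,4])) for i in range(1,n) if st[i,4]>2])
R=[tile(b,180,190,50),tile(b,280,120,90),tile(a,150,150,160),tile(b,260,170,80)]
cv2.imwrite('pics/t1.png',np.vstack([np.hstack(R[:2]),np.hstack(R[2:])]))
E
```

```text
shift [  3.  -1. -82.] turn [ 0.001 -0.008  0.004] ik 0.0 [ 0.72  0.1  -0.5   2.11  0.06  0.94  1.51]
[([324.0, 154.0], 99), ([303.0, 154.0], 26), ([336.0, 163.0], 6), ([300.0, 192.0], 4)]
```

View pics/t1.png

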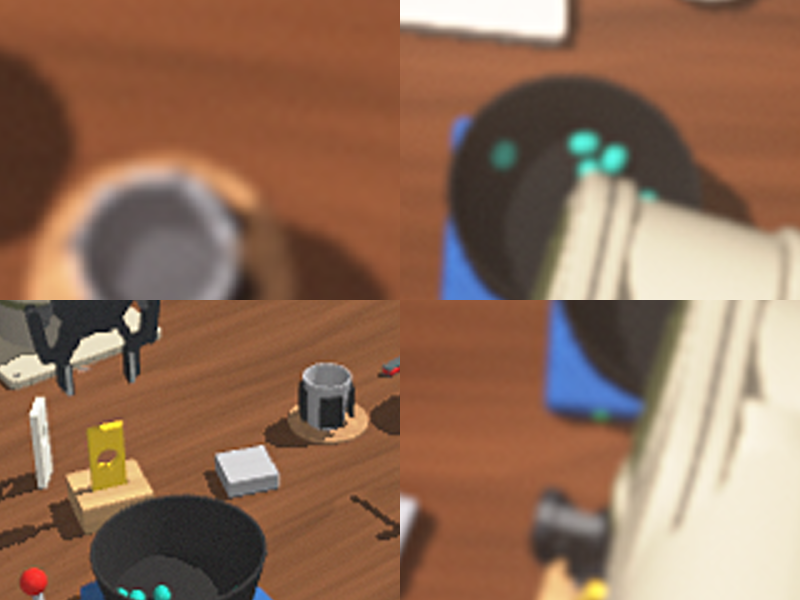

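The crops show the cup standing empty on the cork and stones in the drum, with some hidden by the arm. The gripper is above the yellow tag, so I descend and grip its side edges.

Request:
step_arm --pt "0.3 3 -1 -35 0 -0.008 0" --pt "0.3 3 -1 -60 0 -0.008 0" --pt "0.3 3 -1 -75 0 -0.008 0" --pt "0.3 3 -1 -82 0 -0.008 0" --pt "0.3 3 -1 -82 0 -0.008 0" --pt "0.8 3 -1 -82 0 -0.008 0" --pt "0.8 3 -1 -82 0 -0.008 0" --pt "0.8 3 -1 -82 0 -0.008 0" --pt "0.8 3 -1 -82 0 -0.008 0" --pt "0.8 3 -1 -82 0 -0.008 0" --grip_force 45

```text
clock: 16.5
position: [0.4046, -0.1436, 0.0746]
ee_rot: [0.124, 0.992, -0.001, 0.002]
ft_force: [0.2, 0.6, 6.5]
grip_width: 0.436
grasp_force: 45.2
```

Request:
step_arm --pt "0.8 0 0 15 0 0 0" --pt "0.8 0 0 40 0 0 0" --pt "0.8 0 0 80 0 0 0" --pt "0.8 0 0 130 0 0 0" --pt "0.8 0 0 150 0 0 0" --pt "0.8 0 0 150 0 0 0"

```text
clock: 17.1
position: [0.4051, -0.1442, 0.2269]
ee_rot: [0.124, 0.992, -0.002, 0.004]
ft_force: [-0.4, -0.4, -0.3]
grip_width: 0.438
grasp_force: 45.4
```

```bash
cat > hang.py <<'E'
from rel import *
ys=-.196; R2=tool(180+np.degrees(ys),90,180)
def eye(lx,dz=0): return np.array([.6105+lx*np.cos(ys),.2295+lx*np.sin(ys),.183-.267*lx+dz])
if __name__=='__main__':
    for lx in(-.085,-.06,-.03,0): rel(eye(lx)+[0,0,.0046],R2,0)
E
python3 hang.py
```

```text
shift [122. 390. -17.] turn [0.005 0.008 0.053] ik 0.0 [ 0.02  0.32 -0.65  1.58  0.2   1.31  0.72]
shift [147. 385. -23.] turn [0.005 0.008 0.053] ik 0.0 [-0.01  0.36 -0.61  1.54  0.21  1.31  0.74]
shift [176. 379. -31.] turn [0.005 0.008 0.053] ik 0.0 [-0.03  0.41 -0.56  1.48  0.22  1.31  0.76]
shift [205. 374. -39.] turn [0.005 0.008 0.053] ik 0.0 [-0.05  0.47 -0.52  1.42  0.24  1.32  0.79]
```

Request:
step_arm --pt "0.8 12 40 0 0 0 0" --pt "0.8 25 82 0 0 0 0.01" --pt "0.8 39 125 0 0 0 0.02" --pt "0.8 53 169 0 0 0 0.03" --pt "0.8 67 213 0 0 0 0.04" --pt "0.8 81 257 0 0 0 0.05" --pt "0.8 95 301 -5 0 0 0.053" --pt "0.8 108 345 -10 0.005 0.008 0.053" --pt "0.8 122 390 -17 0.005 0.008 0.053" --pt "0.8 122 390 -17 0.005 0.008 0.053"

```text
clock: 18.1
position: [0.5235, 0.253, 0.2035]
ee_rot: [0.094, 0.996, 0.003, -0.006]
ft_force: [-0.9, -0.7, -0.3]
grip_width: 0.439
grasp_force: 45.4
```

Request:
step_arm --pt "0.8 0 0 0 0 0 0" --pt "0.8 0 0 0 0 0 0"

```text
clock: 18.3
position: [0.5255, 0.2453, 0.2059]
ee_rot: [0.098, 0.995, 0.001, -0.003]
ft_force: [0.5, -0.2, 0.2]
grip_width: 0.439
grasp_force: 45.4
```

```bash
python3 - <<'E'
from ov import *
from hang import *
for lx in (-.03,0): rel(eye(lx)+[0,0,.0046],R2,0)
p=cur()[0]; e=p-[0,0,.0046]
c,s=cam('top'),cam('scene'); a,b=big(s),big(c)
for im,m in((a,s),(b,c)):
    draw(im,m,stand(.6105,.2295,-.196),(255,0,255)); draw(im,m,tag(p[0],p[1],-.196,e[2]-.06),(0,0,255))
cv2.imwrite('pics/h1.png',np.vstack([np.hstack([tile(a,300,110,80),tile(a,310,130,50)]),np.hstack([tile(b,150,105,80),tile(b,280,120,90)])]))
E
```

```text
shift [ 56. -10. -10.] turn [-0.002 -0.006  0.001] ik 0.0 [ 0.14  0.48 -0.81  1.47  0.35  1.34  0.68]
shift [ 85. -16. -18.] turn [-0.002 -0.006  0.001] ik 0.0 [ 0.12  0.53 -0.78  1.41  0.38  1.35  0.7 ]
```

View pics/h1.png

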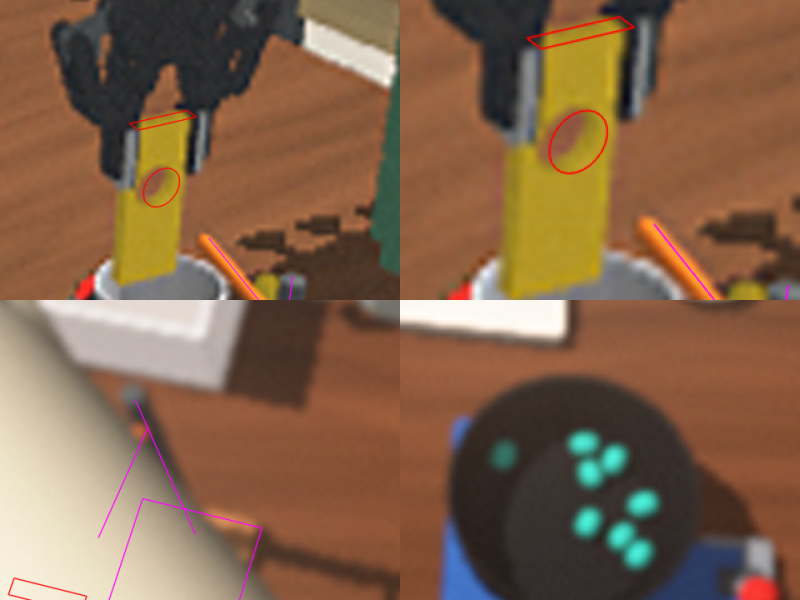

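All eight stones are visible in the drum. The held tag and the peg agree with the model to about 1.5 mm, and the clearance is 8 mm. I thread the tag on.

Request:
step_arm --pt "0.8 14 -2 -3 0 0 0" --pt "0.8 28 -4 -6 0 0 0" --pt "0.8 42 -6 -8 0 0 0" --pt "0.8 56 -9 -11 0 0 0" --pt "0.8 56 -9 -11 0 0 0"

```text
clock: 18.9
position: [0.5838, 0.2356, 0.1943]
ee_rot: [0.099, 0.995, 0.001, -0.003]
ft_force: [-0.0, -0.5, -0.5]
grip_width: 0.435
grasp_force: 45.4
```

Request:
step_arm --pt "0.8 10 -2 -3 0 0 0" --pt "0.8 20 -4 -5 0 0 0" --pt "0.8 31 -6 -8 0 0 0" --pt "0.8 31 -6 -8 0 0 0" --pt "0.8 31 -6 -11 0 0 0" --pt "0.8 31 -6 -13 0 0 0" --pt "0.8 31 -6 -13 0 0 0"

```text
clock: 19.6
position: [0.6122, 0.2317, 0.1824]
ee_rot: [0.097, 0.995, 0.001, -0.003]
ft_force: [-0.5, -0.0, 0.7]
grip_width: 0.439
grasp_force: 45.4
```

Request:
step_arm --pt "0.8 0 0 -1 0 0 0" --pt "0.8 0 0 -2 0 0 0" --pt "0.8 0 0 -3 0 0 0" --pt "0.8 0 0 -3 0 0 0"

```text
clock: 20.0
position: [0.6129, 0.2315, 0.1806]
ee_rot: [0.098, 0.995, 0.001, -0.002]
ft_force: [-1.2, -1.5, 5.2]
grip_width: 0.438
grasp_force: 46.1
```

Request:
step_arm --pt "0.45 0 0 1 0 0 0" --pt "0.35 0 0 1 0 0 0" --pt "0.35 0 0 1 0 0 0" --pt "0.35 0 0 1 0 0 0" --pt "0.35 0 0 20 0 0 0" --pt "0.35 0 0 60 0 0 0" --pt "0.35 0 0 100 0 0 0" --pt "0.35 0 0 100 0 0 0"

```text
clock: 20.8
position: [0.614, 0.2329, 0.2856]
ee_rot: [0.098, 0.995, 0.003, 0.001]
ft_force: [0.4, 1.3, 0.6]
grip_width: 0.653
grasp_force: 0.0
```

```bash
python3 - <<'E'
from ov import *
from rel import *
c,s=cam('top'),cam('scene')
for n,m in(('s',s),('t',c)):
    hs=cv2.cvtColor(m['image'],cv2.COLOR_BGR2HSV); k=cv2.inRange(hs,(24,150,90),(34,255,255))
    nn,_,st,ce=cv2.connectedComponentsWithStats(k); print(n,[(ce[i].round(0).tolist(),st[i].tolist()) for i in range(1,nn) if st[i,4]>15])
print('exp',proj(s,[[.612,.229,.175],[.65,.222,.16]]))
# lever: red ball in both, and drum area
for m in(c,s):
    hs=cv2.cvtColor(m['image'],cv2.COLOR_BGR2HSV); k=cv2.inRange(hs,(0,190,120),(6,255,255))
    nn,_,st,ce=cv2.connectedComponentsWithStats(k); print([(ce[i].round(1).tolist(),int(st[i,4])) for i in range(1,nn) if st[i,4]>15])
def tip(q,t=(.6,-.18,-.03)):
    a=q-.501; return T([[-.03+.06*np.sin(a),-.128,.022+.06*np.cos(a)]],*t)[0]
for q in(0,.1,.2,.3,1.0): print(q,tip(q).round(3),proj(c,tip(q))[0].round(1),proj(s,tip(q))[0].round(1))
cv2.imwrite('pics/full.png',tile(big(s),290,120,110))
E
```

```text
s [([347.0, 171.0], [338, 154, 19, 35, 279]), ([362.0, 175.0], [360, 172, 6, 7, 24])]
t []
exp [[348.17903546 168.48847422]
 [356.14625864 179.89873051]]
[([361.0, 185.7], 44), ([121.0, 237.6], 246)]
[([163.0, 262.1], 94)]
0 [ 0.537 -0.306  0.075] [360.4 189.2] [162.1 260.7]
0.1 [ 0.543 -0.306  0.077] [360.7 187.1] [163.  261.1]
0.2 [ 0.548 -0.307  0.079] [361.  185.1] [163.9 261.8]
0.3 [ 0.554 -0.307  0.081] [361.2 183.1] [165.  262.6]
1.0 [ 0.595 -0.308  0.075] [360.7 170.6] [173.2 274.4]
```

The yellow tag hangs on the peg (scene blob at (347,171), where expected). The lever ball is near (0.545,-0.3065,0.078), about q=0.15. Next I plan the push.

```bash
python3 - <<'E'
from rel import *
print(cur()[2].round(2))
for roll in(0,180):
    R=tool(-90-1.7,90,roll)
    for p in([.475,-.307,.2],[.475,-.307,.062],[.575,-.309,.062]): rel(p,R,0)
E
```

```text
[ 0.11  0.5  -0.81  1.26  0.35  1.53  0.73]
shift [-138. -539.  -80.] turn [-6.000e-03 -1.000e-03 -1.405e+00] ik 0.0 [ 0.76  0.24 -0.31  1.65  0.08  1.26  0.4 ]
shift [-138. -539. -218.] turn [-6.000e-03 -1.000e-03 -1.405e+00] ik 0.0 [ 0.76  0.38 -0.31  1.79  0.14  0.99  0.36]
shift [ -38. -541. -218.] turn [-6.000e-03 -1.000e-03 -1.405e+00] ik 0.0 [ 0.68  0.55 -0.34  1.54  0.2   1.08  0.26]
shift [-138. -539.  -80.] turn [ 1.000e-03 -6.000e-03  1.737e+00] ik 0.438 [ 1.33  0.71 -1.44  1.65  0.9   1.57  2.57]
shift [-138. -539. -218.] turn [ 1.000e-03 -6.000e-03  1.737e+00] ik 0.288 [ 1.42  0.91 -1.44  1.85  1.12  1.36  2.57]
shift [ -38. -541. -218.] turn [ 1.000e-03 -6.000e-03  1.737e+00] ik 0.275 [ 1.25  1.05 -1.44  1.64  1.22  1.44  2.57]
```

Request:
step_arm --pt "1 -12 -45 0 0 0 -0.12" --pt "1 -24 -92 0 0 0 -0.25" --pt "1 -36 -140 0 0 0 -0.38" --pt "1 -48 -188 0 0 0 -0.51" --pt "1 -60 -236 0 0 0 -0.64" --pt "1 -72 -284 0 0 0 -0.77" --pt "1 -84 -332 0 0 0 -0.9" --pt "1 -96 -380 0 0 0 -1.03" --pt "1 -109 -428 0 0 0 -1.16" --pt "1 -122 -476 -20 0 0 -1.29"

```text
clock: 21.9
position: [0.4909, -0.244, 0.2615]
ee_rot: [0.679, 0.734, 0.003, -0.0]
ft_force: [1.4, -1.2, -0.0]
grip_width: -0.0
grasp_force: 0.0
```

Request:
step_arm --pt "1 -16 -60 -30 0 0 -0.11" --pt "1 -16 -60 -60 0 0 -0.11" --pt "1 -16 -60 -60 0 0 -0.11" --pt "1 -16 -60 -60 0 0 -0.11"

```text
clock: 22.3
position: [0.475, -0.3004, 0.2]
ee_rot: [0.716, 0.698, 0.003, -0.003]
ft_force: [-0.2, 1.1, 2.1]
grip_width: -0.003
grasp_force: 0.0
```

```bash
python3 - <<'E'
from rel import *
print(cur()[0].round(4))
R=tool(-91.7,90,0)
rel([.475,-.307,.062],R,0)
E
```

```text
[ 0.475  -0.3004  0.2   ]
shift [  -0.   -7. -138.] turn [-0.008  0.    -0.005] ik 0.0 [ 0.81  0.39 -0.37  1.79  0.17  1.    0.34]
```

Request:
step_arm --pt "1 0 -7 -45 0 0 0" --pt "1 0 -7 -90 0 0 0" --pt "1 0 -7 -130 0 0 0" --pt "1 0 -7 -138 0 0 0" --pt "1 0 -7 -138 0 0 0" --pt "1 15 -7 -138 0 0 0" --pt "1 30 -7 -138 0 0 0" --pt "1 45 -7 -138 0 0 0" --pt "1 45 -7 -138 0 0 0"

```text
clock: 23.2
position: [0.524, -0.308, 0.0665]
ee_rot: [0.715, 0.699, 0.004, 0.001]
ft_force: [-0.0, -0.1, -0.7]
grip_width: 0.003
grasp_force: 0.0
```

Request:
step_arm --pt "1 10 0 0 0 0 0" --pt "1 20 0 0 0 0 0" --pt "1 30 0 0 0 0 0" --pt "1 38 0 0 0 0 0" --pt "1 43 0 0 0 0 0" --pt "1 43 0 0 0 0 0"

```text
clock: 23.8
position: [0.5643, -0.3079, 0.0627]
ee_rot: [0.716, 0.699, 0.003, -0.001]
ft_force: [-0.0, 0.0, 0.4]
grip_width: -0.003
grasp_force: 0.0
```

```bash
cat > ball.py <<'E'
from h import *
for n in('top','scene'):
    m=cam(n); hs=cv2.cvtColor(m['image'],cv2.COLOR_BGR2HSV); k=cv2.inRange(hs,(0,190,90),(6,255,255))
    nn,_,st,ce=cv2.connectedComponentsWithStats(k); print(n,[(ce[i].round(1).tolist(),int(st[i,4])) for i in range(1,nn) if st[i,4]>8])
E
python3 ball.py
```

```text
top [([358.4, 170.5], 21), ([121.1, 237.6], 244)]
scene [([171.9, 28.3], 174), ([316.6, 167.1], 10), ([171.6, 272.3], 88)]
```

Request:
step_arm --pt "1 4 0 0 0 0 0" --pt "1 8 0 0 0 0 0" --pt "1 8 0 0 0 0 0"

```text
clock: 24.2
position: [0.5719, -0.3082, 0.0629]
ee_rot: [0.716, 0.698, 0.003, -0.001]
ft_force: [0.2, 0.5, -0.1]
grip_width: 0.002
grasp_force: 0.1
```

```bash
python3 ball.py
```

```text
top [([358.0, 168.6], 23), ([121.1, 237.7], 249)]
scene [([171.8, 28.0], 176), ([316.6, 167.3], 11), ([173.2, 275.0], 92)]
```

Request:
step_arm --pt "1 3 0 0 0 0 0" --pt "1 5 0 0 0 0 0" --pt "1 5 0 0 0 0 0"

```text
clock: 24.6
position: [0.5738, -0.3085, 0.0626]
ee_rot: [0.716, 0.698, 0.001, -0.004]
ft_force: [-13.9, 2.8, 8.6]
grip_width: 0.002
grasp_force: 7.2
```

```bash
python3 ball.py
```

```text
top [([358.0, 168.3], 24), ([121.0, 237.7], 245)]
scene [([170.0, 4.6], 22), ([172.1, 32.0], 147), ([316.6, 167.1], 10), ([173.4, 275.6], 89)]
```

The lever is hard against its stop (14 N, ball no longer moving). I back off, lift and take a final look.

Request:
step_arm --pt "1 -10 0 0 0 0 0" --pt "1 -40 0 0 0 0 0" --pt "1 -70 0 0 0 0 0" --pt "1 -90 0 30 0 0 0" --pt "1 -90 0 75 0 0 0" --pt "1 -90 0 120 0 0 0" --pt "1 -90 0 160 0 0 0" --pt "1 -90 0 160 0 0 0"

```text
clock: 25.5
position: [0.4891, -0.3095, 0.2295]
ee_rot: [0.716, 0.698, 0.004, 0.004]
ft_force: [0.6, -0.4, -0.1]
grip_width: 0.0
grasp_force: 0.0
```

```bash
python3 ball.py; python3 - <<'E'
from ov import *
s,c=cam('scene'),cam('top'); a,b=big(s),big(c)
cv2.imwrite('pics/f.png',np.vstack([np.hstack([tile(a,300,130,90),tile(a,140,220,120)]),np.hstack([tile(b,150,110,120),tile(b,280,120,100)])]))
E
```

```text
top [([360.1, 168.4], 56), ([121.1, 237.6], 244)]
scene [([172.0, 28.3], 173), ([316.6, 167.1], 10), ([173.4, 275.6], 89)]
```

View pics/f.png

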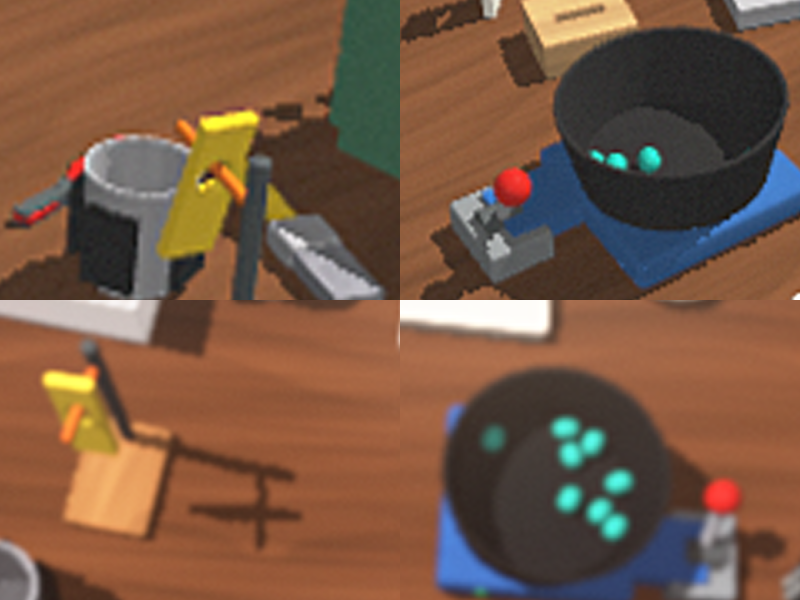

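The final crops show the tag hanging by its eye on the orange peg, eight stones in the drum, and the lever over to +x with its ball at scene (173,276). I checked the cup earlier, standing empty on the coaster. Handing in.

```bash
python3 -c "
from workcell import manip
print(manip.hand_in())"
```

```text
the job is handed in; nothing more can be done
None
```

I handed the job in at about 26 s, and no verdict came back: all eight stones are in the drum, the empty cup is upright on the coaster, the yellow tag hangs by its eye on the orange peg, and the red lever is pushed to its on stop.

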